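# Angle a profile past the post into its storage bay

### The arm

A 6-joint arm with a two-finger parallel gripper is mounted at the origin on a cart in front of the work surface, level with it; the furniture and walls round the work are solid. World frame = base frame: x ahead of the robot, y to its left, z up, the work surface at z = 0. Lengths are in mm, angles in rad, forces in N, time in s.
With the tool pointing down it reaches from about 200 to 875 mm from the base axis. Payload 3.4 kg.
Tool frame: the origin (TCP) lies midway between the tips of the shut fingers; the grasp point (between the pads) lies 19 mm behind it; z points along the fingers, y is the line along which they close (so a half turn about z gives the same grasp; the last joint's range is limited). The gripper opens to 94 mm and grips with 3 to 60 N. Pads are 16 mm wide; open, the fingers measure 119 mm over their backs; the gripper's body (75 mm by 177 mm) begins 78 mm behind the grasp point.
Start: joints at [-1.402, 0.276, 1.505, -0, 1.361, -0.121], TCP at [164.311, -551.06, 205.493] pointing down, gripper open.
Joint ranges: [-2.89, 2.89], [-0.75, 2.08], [0.22, 2.7], [-1.18, 4.32], [0.11, 2.71], [-2.7, 2.7]. Speed limits (rad/s): [2.57, 2.57, 3.14, 3.14, 3.14, 3.14].

### API

Orientations are given as a 3x3 rotation matrix whose columns are the frame's x, y, z axes.
In Python, from cell import arm gives the robot as it stands.
- The arm moves only by the shell command python3 -m pendant 'ROWS' [FORCE]. ROWS is JSON, a list of rows, each an object of numbers: "tx", "ty", "tz": the shift along the world's x, y, z in cm; "rx", "ry", "rz": the turn, a rotation vector about the world's x, y, z in rad; "hand": the gripper's target within -1 to 1 (fully open at 1, half-way at 0, shut at -1). A call has 1 to 5 rows; each row shifts and turns the commanded pose from where the row before left it; what a row does not reach is not made up. A row lasts 1/12 s, in which the tool goes at most 41.7 mm and 7.16 degrees, less where a joint would pass 70% of its speed; a pose out of reach is approached as far as the arm can. A call is refused whole if a number of a shift passes 4.17 or a number of a turn 0.125, either way. A call with a gripper value outside its range is refused whole. The fingers move at their own pace and stop on an object; FORCE is the grip in N (left out, the last holds). Time passes only in rows, so rows that do not move let the fingers close. It gives the time, the measured TCP pose, the force, the opening and the grip force at its end, in the units of the state.
- arm.sense(): the state, without advancing time (a new reading comes with each control period).
- arm.read_camera(name): name is "scene" or "top" or "wrist"; returns the picture (384x512x3 uint8, blue, green, red); there is no depth.
- arm.camera_info(name): a dict with "camera_matrix" (3x3 intrinsics, pixels), "extrinsics" (4x4, takes a point from camera to world coordinates). Camera axes: x right, y up, looking along -z (the intrinsics and any distortion apply to the point x, -y, -z); pixel columns grow to the right and rows downward; lengths in mm; the calibration is good to about 2 mm. A picture is of the moment at which its call begins: read the wrist's pose just before it. camera_info takes no time and is no camera call; for the wrist camera it gives the pose at the moment of the call.
- arm.finish_job(): hands the job in; it is judged then, once.
Trained networks look in the newest picture that a camera, given by its name, has taken for a name from the list of things; names that differ only in an ending like _2 or _b are one class to them, and where a whole thing is asked for, a point or a joint stands for the part that bears it (a point fixed in the world has none). Each returns a list of dicts, best first, with "confidence" (0 to 1); they miss things now and then, are a little off and sometimes report something else, mostly with a low value. They report only what shows in the picture. A call takes as long as a camera call.
- arm.regions_of(camera, name): "region" (384x512 bool, what is visible of it).
- arm.tip_of(camera, name): "xyz" ([x, y, z] in mm, in world coordinates, good to about 4 mm: a listed point, or the origin of a listed thing).
The state is a dict: "t": time; "qpos": joint angles; "joint_vel": joint speeds; "joint_efforts": joint torques, N m; "eef_pos": TCP position; "eef_rot": TCP orientation; "wrist_force": force on the tool from outside, world axes, zero at the start; "ft_torque": the same for the moment, N m; "gripper_width": finger opening in mm; "gripper_force": force on a finger pad.
Only numpy, scipy, OpenCV 4.12 (cv2) and the standard library are available. Lean on these libraries where they do the work, as an engineer would, in place of code of your own. Each camera call takes 0.05 s, during which the arm holds its last target. There are 200 camera calls.

### The job

Stow the loose slotted aluminium bar in the blue-walled storage bay, only pushing it along the worktop with the fingertips: never grip it or lift it, and push gently. The bar is too long to go straight in beside the yellow post in the mouth, so pivot it and slide one end in at an angle past the post, then push the other end round, until the whole bar lies inside along the bay's back wall and up against it. Leave the glue bottle, the screw-top jar and the roll of masking tape where they stand.

Things in the scene. Friction and masses are not known exactly. Their poses are not given: they have to be found in the camera images.
- bay: Fixed storage bay: three blue walls, 26 mm high, 4 mm thick, 14 mm flanges outside; bare worktop inside. Origin on the worktop at the middle of the open mouth; +x into the bay, +y left along the mouth. Inner faces: back wall x = 130 mm, side walls y = 97.5 and -97.5 mm, from x = 0. A yellow post stands in the mouth: 146 mm free between it and the left wall, 35 mm to the right wall.
- post (a point): Top of the fixed round yellow post with a black rubber cap, 14 mm in diameter and 42 mm high (46 mm with the cap, which cannot be felt); it stands in the bay's mouth at x = 0, y = -55.5 mm of the bay's frame.
- bar: The loose slotted aluminium bar with black end caps, solid to the touch: 160 mm long (its y), 20 mm wide (x), 20 mm high (z), about 0.15 kg. Origin at the centre of its underside. At the start it lies on the worktop across the front of the mouth, +y end at the left and turned somewhat towards the bay.
- bar_left_end (a point): Centre of the bar's +y end face, half-way up (10 mm above its underside).
- bar_right_end (a point): Centre of the bar's -y end face, half-way up (10 mm above its underside).
- glue_bottle: Bystander: slim upright glue bottle with a blue nozzle, 25 mm across, 101 mm high, left of the bay. Origin at the centre of its underside.
- screw_jar: Bystander: amber jar with a cream screw lid, 40 mm across, 48 mm high, right of the bay. Origin at the centre of its underside.
- masking_tape: Bystander: roll of masking tape lying flat, 48 mm across, 18 mm high, right of the bay's mouth. Origin at the centre of its underside.

How it is judged:
By the outcome, as a careful person would: the job done as asked, in the order asked, and still so for the second after the job is handed in, with the robot touching nothing.
It also fails if it takes over 72 s, if anything falls off the work surface, if the arm or the gripper's body presses on something with over 40 N, if the wrist force passes 120 N, or if a joint passes its speed limit or range.

## Working session

There is one attempt and no reset: what is moved stays moved. The work goes in short steps, Python scripts to look and compute and a shell command to move; the robot and the scene stay as the last step left them, time stands still between calls to the robot, and variables do not carry over. Pictures are saved under pics/ and viewed, at most 10 in all, crops included, and the job is handed in when it is done.

```bash
mkdir -p pics; ls; python3 - <<'E'
from cell import arm
import cv2,numpy as np
for c in ["top","scene"]:
    im=arm.read_camera(c); cv2.imwrite(f"pics/{c}0.png",im)
    for n in ["bay","post","bar","bar_left_end","bar_right_end","glue_bottle","screw_jar","masking_tape"]:
        r=arm.tip_of(c,n)
        print(c,n,[(np.round(x["xyz"]).tolist(),round(x["confidence"],2)) for x in r[:2]])
s=arm.sense();print(s["t"],s["eef_pos"],s["eef_rot"],s["wrist_force"])
for c in ["top","scene"]:
    i=arm.camera_info(c);print(np.round(i["camera_matrix"],1).tolist(),np.round(i["extrinsics"],3).tolist(), i.keys())
E
```

```text
pics
top bay []
top post [([538.0, -136.0, 46.0], 0.64)]
top bar [([470.0, -108.0, -1.0], 0.89)]
top bar_left_end [([484.0, -33.0, 8.0], 0.97), ([588.0, -254.0, -2.0], 0.34)]
top bar_right_end [([452.0, -189.0, 13.0], 0.6), ([539.0, -137.0, 44.0], 0.49)]
top glue_bottle [([594.0, 62.0, 2.0], 0.56)]
top screw_jar [([586.0, -255.0, -1.0], 0.71), ([484.0, -32.0, 9.0], 0.23)]
top masking_tape [([505.0, -269.0, -4.0], 0.67)]
scene bay []
scene post [([542.0, -141.0, 41.0], 0.85)]
scene bar [([466.0, -107.0, 0.0], 0.56)]
scene bar_left_end [([486.0, -28.0, 10.0], 0.85), ([506.0, -267.0, 1.0], 0.45)]
scene bar_right_end [([452.0, -188.0, 12.0], 0.58)]
scene glue_bottle [([451.0, -190.0, 14.0], 0.72), ([596.0, 62.0, -1.0], 0.51)]
scene screw_jar [([588.0, -254.0, 1.0], 0.84)]
scene masking_tape [([504.0, -268.0, -1.0], 0.77)]
0.9 [ 164.33213858 -551.07145489  205.51576391] [[ 9.58305395e-01  2.85745980e-01  6.04878466e-05]
 [ 2.85745987e-01 -9.58305380e-01 -1.73646155e-04]
 [ 8.34713808e-06  1.83690206e-04 -9.99999983e-01]] [ 0.49772864 -0.62546304  0.0909788 ]
[[476.4, 0.0, 259.4], [0.0, 476.4, 183.9], [0.0, 0.0, 1.0]] [[-0.018, 0.992, -0.126, 395.85], [-0.999, -0.015, 0.031, -93.918], [0.029, 0.126, 0.992, 1140.443], [0.0, 0.0, 0.0, 1.0]] dict_keys(['camera_matrix', 'extrinsics'])
[[386.6, 0.0, 262.1], [0.0, 386.6, 192.2], [0.0, 0.0, 1.0]] [[-0.825, 0.446, -0.347, 240.598], [-0.565, -0.64, 0.521, 339.116], [0.011, 0.626, 0.78, 733.206], [0.0, 0.0, 0.0, 1.0]] dict_keys(['camera_matrix', 'extrinsics'])
```

```bash
cat > h.py <<'E'
from cell import arm
import cv2,numpy as np
def P(c):
    i=arm.camera_info(c);E=np.array(i["extrinsics"]);K=np.array(i["camera_matrix"])
    W=np.linalg.inv(E);D=np.diag([1,-1,-1]);return K@D@W[:3]
def rect(c,im,z,x0=400,x1=700,y0=-320,y1=80,s=2):
    # output: row down = -x, col right = -y
    M=P(c);H=np.c_[M[:,0],M[:,1],M[:,2]*z+M[:,3]]
    A=np.array([[0,-1/s,x1],[-1/s,0,y1],[0,0,1]])
    return cv2.warpPerspective(im,H@A,(int((y1-y0)*s),int((x1-x0)*s)),flags=cv2.INTER_LINEAR|cv2.WARP_INVERSE_MAP)
E
python3 - <<'E'
from h import *
im=cv2.imread("pics/top0.png"); r=rect("top",im,26)
cv2.imwrite("pics/r0.png",r)
hsv=cv2.cvtColor(r,cv2.COLOR_BGR2HSV)
m=cv2.inRange(hsv,(95,110,50),(130,255,255))
n,l,st,ce=cv2.connectedComponentsWithStats(m)
for k in np.argsort(-st[1:,4])[:3]+1: print(st[k],ce[k])
E
```

```text
[ 105   65   39  243 4828] [123.97369511 187.1996686 ]
[ 524  129   34  172 3395] [539.65036819 210.28306333]
[ 232   38  100   25 1859] [282.08929532  50.15438408]
```

View pics/r0.png

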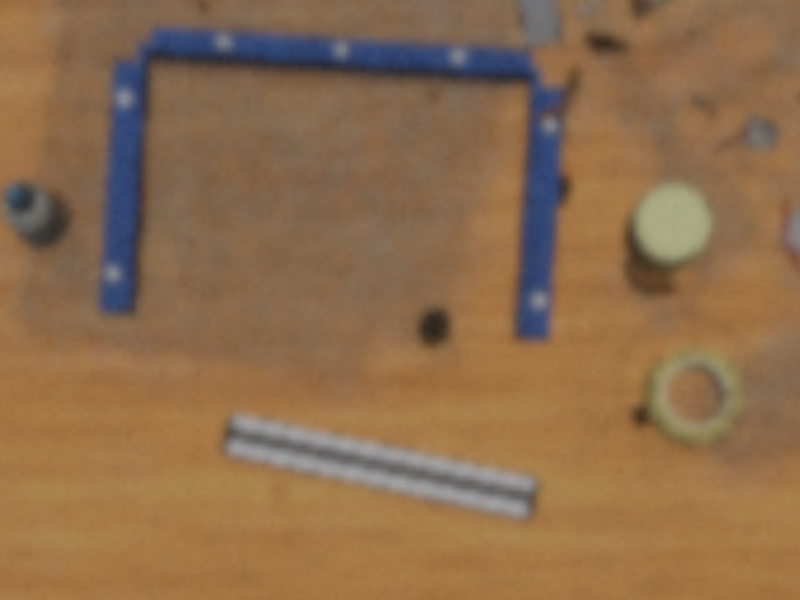

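View pics/scene0.png

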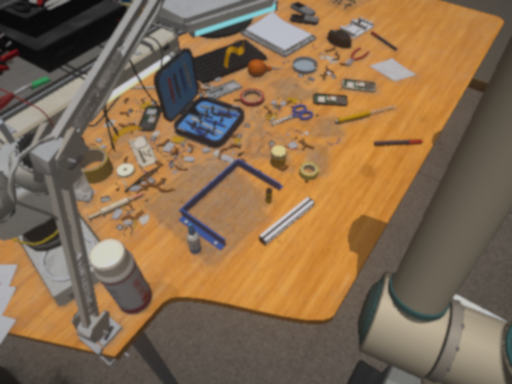

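Top view rectified (2 px/mm at z=26): the inner mouth ends are at about (134,312) and (516,338), the inner back corners at (150,58) and (530,80). After parallax, the bay origin is at about (541,-82), yaw -0.059. The bar's centre is at pixel (382,466), i.e. (467,-111), yaw -0.214. The post is at (435,326). The scene view shows the same layout.

Plan: shut the fingers, pivot the bar by its left end to about 1 rad, push it in from its right end, then swing that end round.

```bash
R='{"tx":1.9,"ty":3.38,"rz":-0.0333,"hand":-1}'; 
python3 -m pendant '[{"tx":1.9,"ty":3.38,"rz":-0.0333,"hand":-1},{"tx":1.9,"ty":3.38,"rz":-0.0333,"hand":-1},{"tx":1.9,"ty":3.38,"rz":-0.0333,"hand":-1},{"tx":1.9,"ty":3.38,"rz":-0.0333,"hand":-1},{"tx":1.9,"ty":3.38,"rz":-0.0333,"hand":-1}]' 10
python3 -m pendant '[{"tx":1.9,"ty":3.38,"rz":-0.0333,"hand":-1},{"tx":1.9,"ty":3.38,"rz":-0.0333,"hand":-1},{"tx":1.9,"ty":3.38,"rz":-0.0333,"hand":-1},{"tx":1.9,"ty":3.38,"rz":-0.0333,"hand":-1},{"tx":1.9,"ty":3.38,"rz":-0.0333,"hand":-1}]'
python3 -m pendant '[{"tx":1.9,"ty":3.38,"rz":-0.0333,"hand":-1},{"tx":1.9,"ty":3.38,"rz":-0.0333,"hand":-1},{"tx":1.9,"ty":3.38,"rz":-0.0333,"hand":-1},{"tx":1.9,"ty":3.38,"rz":-0.0333,"hand":-1},{"tx":1.9,"ty":3.38,"rz":-0.0333,"hand":-1}]'
python3 -m pendant '[{"tz":-4},{"tz":-4},{"tz":-4},{"tz":-3},{"tx":0}]'
```

```text
invalid input
invalid input
invalid input
invalid input
```

```bash

python3 -m pendant '[{"tx":1.9,"ty":3.38,"tz":0,"rx":0,"ry":0,"rz":-0.0333,"hand":-1},{"tx":1.9,"ty":3.38,"tz":0,"rx":0,"ry":0,"rz":-0.0333,"hand":-1},{"tx":1.9,"ty":3.38,"tz":0,"rx":0,"ry":0,"rz":-0.0333,"hand":-1},{"tx":1.9,"ty":3.38,"tz":0,"rx":0,"ry":0,"rz":-0.0333,"hand":-1},{"tx":1.9,"ty":3.38,"tz":0,"rx":0,"ry":0,"rz":-0.0333,"hand":-1}]' 10
```

```text
t: 1.32
eef_pos: [259.8, -380.5, 205.5]
eef_rot: [[0.993, 0.12, 0.0], [0.12, -0.993, -0.0], [0.0, 0.0, -1.0]]
wrist_force: [0.3, 0.2, 0.2]
gripper_width: 64.1
gripper_force: 0.0
```

```bash

python3 -m pendant '[{"tx":1.9,"ty":3.38,"tz":0,"rx":0,"ry":0,"rz":-0.0333,"hand":-1},{"tx":1.9,"ty":3.38,"tz":0,"rx":0,"ry":0,"rz":-0.0333,"hand":-1},{"tx":1.9,"ty":3.38,"tz":0,"rx":0,"ry":0,"rz":-0.0333,"hand":-1},{"tx":1.9,"ty":3.38,"tz":0,"rx":0,"ry":0,"rz":-0.0333,"hand":-1},{"tx":1.9,"ty":3.38,"tz":0,"rx":0,"ry":0,"rz":-0.0333,"hand":-1}]'
python3 -m pendant '[{"tx":1.9,"ty":3.38,"tz":0,"rx":0,"ry":0,"rz":-0.0333,"hand":-1},{"tx":1.9,"ty":3.38,"tz":0,"rx":0,"ry":0,"rz":-0.0333,"hand":-1},{"tx":1.9,"ty":3.38,"tz":0,"rx":0,"ry":0,"rz":-0.0333,"hand":-1},{"tx":1.9,"ty":3.38,"tz":0,"rx":0,"ry":0,"rz":-0.0333,"hand":-1},{"tx":1.9,"ty":3.38,"tz":0,"rx":0,"ry":0,"rz":-0.0333,"hand":-1}]'
python3 -m pendant '[{"tx":0,"ty":0,"tz":-4,"rx":0,"ry":0,"rz":0,"hand":-1},{"tx":0,"ty":0,"tz":-4,"rx":0,"ry":0,"rz":0,"hand":-1},{"tx":0,"ty":0,"tz":-4,"rx":0,"ry":0,"rz":0,"hand":-1},{"tx":0,"ty":0,"tz":-4,"rx":0,"ry":0,"rz":0,"hand":-1},{"tx":0,"ty":0,"tz":-2,"rx":0,"ry":0,"rz":0,"hand":-1}]'
python3 - <<'E'
from h import *
im=arm.read_camera("wrist");cv2.imwrite("pics/w1.png",im)
print(np.round(np.array(arm.sense()["eef_pos"]),1))
E
```

```text
t: 1.73
eef_pos: [354.8, -211.3, 205.8]
eef_rot: [[0.999, -0.045, 0.001], [-0.045, -0.999, -0.001], [0.001, 0.001, -1.0]]
wrist_force: [0.7, 0.9, -0.3]
gripper_width: 30.8
gripper_force: 0.0
t: 2.15
eef_pos: [449.9, -42.2, 205.8]
eef_rot: [[0.978, -0.21, 0.001], [-0.21, -0.978, -0.0], [0.001, 0.0, -1.0]]
wrist_force: [1.6, -1.2, 0.0]
gripper_width: 0.7
gripper_force: 0.0
t: 2.57
eef_pos: [446.4, -43.0, 22.0]
eef_rot: [[0.978, -0.207, -0.006], [-0.207, -0.978, 0.001], [-0.006, -0.0, -1.0]]
wrist_force: [-0.2, 0.6, 0.0]
gripper_width: 0.4
gripper_force: 0.0
[444.7 -42.7  20.1]
```

View pics/w1.png

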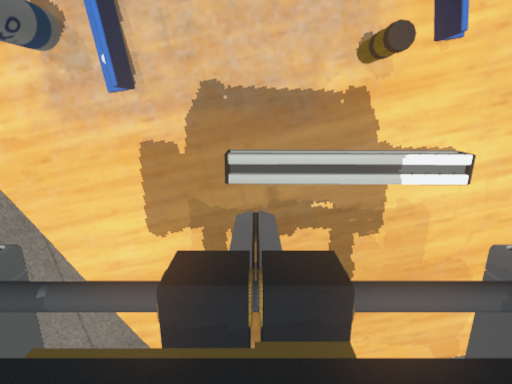

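Wrist view: the shut fingertips (~(255,215)) are just behind the bar, near its left end (bar spans columns 228–472, row 168), with nothing in between. I'll lower and check.

```bash

python3 -m pendant '[{"tx":0,"ty":0,"tz":-0.7,"rx":0,"ry":0,"rz":0,"hand":-1},{"tx":0,"ty":0,"tz":-0.7,"rx":0,"ry":0,"rz":0,"hand":-1},{"tx":0,"ty":0,"tz":0,"rx":0,"ry":0,"rz":0,"hand":-1},{"tx":0,"ty":0,"tz":0,"rx":0,"ry":0,"rz":0,"hand":-1}]'
```

```text
t: 2.95
eef_pos: [450.4, -44.4, 12.5]
eef_rot: [[0.978, -0.208, 0.002], [-0.208, -0.978, -0.001], [0.002, 0.0, -1.0]]
wrist_force: [0.4, 1.1, 0.4]
gripper_width: 0.7
gripper_force: 0.0
```

```bash

python3 -m pendant '[{"tx":0.63,"ty":-0.12,"tz":-0.2,"rx":0,"ry":0,"rz":0,"hand":-1},{"tx":0.63,"ty":-0.12,"tz":-0.2,"rx":0,"ry":0,"rz":0,"hand":-1},{"tx":0.56,"ty":-0.06,"tz":0,"rx":0,"ry":0,"rz":-0.062,"hand":-1},{"tx":0.56,"ty":-0.06,"tz":0,"rx":0,"ry":0,"rz":-0.062,"hand":-1},{"tx":0.56,"ty":-0.06,"tz":0,"rx":0,"ry":0,"rz":-0.062,"hand":-1}]'
python3 -m pendant '[{"tx":0.58,"ty":-0.18,"tz":0,"rx":0,"ry":0,"rz":-0.067,"hand":-1},{"tx":0.58,"ty":-0.18,"tz":0,"rx":0,"ry":0,"rz":-0.067,"hand":-1},{"tx":0.58,"ty":-0.18,"tz":0,"rx":0,"ry":0,"rz":-0.067,"hand":-1},{"tx":0,"ty":0,"tz":0,"rx":0,"ry":0,"rz":0,"hand":-1},{"tx":0,"ty":0,"tz":0,"rx":0,"ry":0,"rz":0,"hand":-1}]'
cat >> h.py <<'E'
O=np.array([541,-82.]);Y=-0.059
XB=np.array([np.cos(Y),np.sin(Y)]);YB=np.array([-np.sin(Y),np.cos(Y)])
def tobay(p): p=np.array(p[:2])-O; return np.round([p@XB,p@YB],1)
def bar(name="b",cam="top",save=True):
    """bar pose from network region: min-area rect on the z=20 plane"""
    im=arm.read_camera(cam)
    r=arm.regions_of(cam,"bar")
    s=arm.sense();print("t",round(s["t"],2),"tcp",np.round(s["eef_pos"],1),"bay",tobay(s["eef_pos"]))
    if save: cv2.imwrite(f"pics/{name}.png",np.vstack([rect(cam,im,20)]))
    for q in r[:2]:
        m=rect(cam,q["region"].astype(np.uint8)*255,20)
        pts=np.argwhere(m>127)[:,::-1].astype(np.float32)
        if len(pts)<30: continue
        (c,w,a)=cv2.minAreaRect(pts); b=cv2.boxPoints((c,w,a))
        e=(b[1]-b[0]) if np.linalg.norm(b[1]-b[0])>np.linalg.norm(b[2]-b[1]) else b[2]-b[1]
        d=np.array([-e[1],-e[0]]);d/=np.linalg.norm(d)
        if d[1]<0:d=-d
        C=np.array([700-c[1]/2,80-c[0]/2])
        print("conf",round(q["confidence"],2),"size",np.round(np.array(w)/2,1),"world",np.round(C,1),"yaw",round(float(np.arctan2(-d[0],d[1])),3),"bay",tobay(C),"a",round(float(np.arctan2(d[0],d[1])+Y),3))
    for n in ["bar_left_end","bar_right_end"]:
        for q in arm.tip_of(cam,n)[:1]: print(n,round(q["confidence"],2),np.round(q["xyz"]),"bay",tobay(q["xyz"]))
E
python3 -c "from h import *;bar('b1')"
```

```text
t: 3.37
eef_pos: [480.0, -48.5, 8.0]
eef_rot: [[0.921, -0.388, 0.001], [-0.388, -0.922, -0.0], [0.001, -0.0, -1.0]]
wrist_force: [-0.5, 0.2, -0.1]
gripper_width: 0.5
gripper_force: 0.3
t: 3.78
eef_pos: [497.2, -54.0, 7.8]
eef_rot: [[0.828, -0.561, 0.001], [-0.561, -0.828, -0.0], [0.001, -0.0, -1.0]]
wrist_force: [0.5, 0.9, -0.2]
gripper_width: 0.5
gripper_force: 0.0
t 3.88 tcp [496.2 -53.7   7.6] bay [-46.4  25.7]
conf 0.64 size [52.8 23.4] world [ 451.6 -161.9] yaw -0.575 bay [-84.6 -85. ] a 0.516
bar_right_end 0.77 [ 439. -182.   15.] bay [ -95.5 -105.8]
```

```bash

python3 -m pendant '[{"tx":0.53,"ty":-0.29,"tz":0,"rx":0,"ry":0,"rz":-0.067,"hand":-1},{"tx":0.53,"ty":-0.29,"tz":0,"rx":0,"ry":0,"rz":-0.067,"hand":-1},{"tx":0.53,"ty":-0.29,"tz":0,"rx":0,"ry":0,"rz":-0.067,"hand":-1},{"tx":0.44,"ty":-0.39,"tz":0,"rx":0,"ry":0,"rz":-0.065,"hand":-1},{"tx":0.44,"ty":-0.39,"tz":0,"rx":0,"ry":0,"rz":-0.065,"hand":-1}]'
python3 -m pendant '[{"tx":0.44,"ty":-0.39,"tz":0,"rx":0,"ry":0,"rz":-0.065,"hand":-1},{"tx":0.44,"ty":-0.39,"tz":0,"rx":0,"ry":0,"rz":-0.065,"hand":-1},{"tx":0,"ty":0,"tz":0,"rx":0,"ry":0,"rz":0,"hand":-1},{"tx":0,"ty":0,"tz":0,"rx":0,"ry":0,"rz":0,"hand":-1}]'
python3 -c "from h import *;bar('b2')"
```

```text
t: 4.4
eef_pos: [520.7, -70.0, 7.5]
eef_rot: [[0.598, -0.802, -0.0], [-0.802, -0.598, 0.0], [-0.0, 0.0, -1.0]]
wrist_force: [-0.2, 0.5, 0.1]
gripper_width: 0.4
gripper_force: 0.2
t: 4.73
eef_pos: [529.4, -78.0, 7.4]
eef_rot: [[0.492, -0.87, -0.0], [-0.87, -0.492, 0.0], [-0.0, 0.0, -1.0]]
wrist_force: [0.1, -0.8, -0.1]
gripper_width: 0.7
gripper_force: 0.0
t 4.83 tcp [529.1 -77.7   7.5] bay [-12.1   3.6]
conf 0.74 size [113.4  22.8] world [ 472.8 -142. ] yaw -0.999 bay [-64.5 -63.9] a 0.94
bar_right_end 0.68 [ 424. -172.   10.] bay [-111.2  -96.7]
```

```bash

python3 -m pendant '[{"tx":-1.0,"ty":1.75,"tz":0,"rx":0,"ry":0,"rz":0,"hand":-1},{"tx":0,"ty":0,"tz":3,"rx":0,"ry":0,"rz":0.1147,"hand":-1},{"tx":0,"ty":0,"tz":3,"rx":0,"ry":0,"rz":0.1147,"hand":-1},{"tx":-1.12,"ty":-1.22,"tz":0,"rx":0,"ry":0,"rz":0.1147,"hand":-1},{"tx":-1.12,"ty":-1.22,"tz":0,"rx":0,"ry":0,"rz":0.1147,"hand":-1}]'
python3 -m pendant '[{"tx":-1.12,"ty":-1.22,"tz":0,"rx":0,"ry":0,"rz":0.1147,"hand":-1},{"tx":-1.12,"ty":-1.22,"tz":0,"rx":0,"ry":0,"rz":0.1147,"hand":-1},{"tx":-1.12,"ty":-1.22,"tz":0,"rx":0,"ry":0,"rz":0.1147,"hand":-1},{"tx":-1.12,"ty":-1.22,"tz":0,"rx":0,"ry":0,"rz":0.1147,"hand":-1},{"tx":-1.12,"ty":-1.22,"tz":0,"rx":0,"ry":0,"rz":0.1147,"hand":-1}]'
python3 -m pendant '[{"tx":-1.12,"ty":-1.22,"tz":0,"rx":0,"ry":0,"rz":0.1147,"hand":-1},{"tx":-1.12,"ty":-1.22,"tz":0,"rx":0,"ry":0,"rz":0.1147,"hand":-1},{"tx":-1.12,"ty":-1.22,"tz":0,"rx":0,"ry":0,"rz":0.1147,"hand":-1},{"tx":0,"ty":0,"tz":-1.5,"rx":0,"ry":0,"rz":0.1147,"hand":-1},{"tx":0,"ty":0,"tz":0,"rx":0,"ry":0,"rz":0.1147,"hand":-1}]'
python3 -c "from h import *;bar('b3')"
```

```text
t: 5.35
eef_pos: [498.8, -84.9, 69.6]
eef_rot: [[0.831, -0.557, 0.005], [-0.557, -0.831, -0.002], [0.005, -0.001, -1.0]]
wrist_force: [-0.2, -0.1, -0.9]
gripper_width: 0.6
gripper_force: 0.0
t: 5.77
eef_pos: [440.4, -146.1, 67.6]
eef_rot: [[1.0, -0.019, 0.0], [-0.019, -1.0, -0.0], [0.0, 0.0, -1.0]]
wrist_force: [-0.1, -0.7, 0.6]
gripper_width: 0.6
gripper_force: 0.0
t: 6.18
eef_pos: [405.7, -182.2, 51.2]
eef_rot: [[0.851, 0.525, -0.002], [0.525, -0.851, 0.001], [-0.001, -0.002, -1.0]]
wrist_force: [-0.6, 0.4, 0.4]
gripper_width: 0.3
gripper_force: 0.0
t 6.28 tcp [ 406.9 -182.2   52.1] bay [-128.  -107.9]
conf 0.95 size [111.7  23.2] world [ 511.3 -115.9] yaw -0.988 bay [-27.6 -35.6] a 0.929
bar_left_end 0.65 [558. -87.  10.] bay [17.2 -4.1]
bar_right_end 0.33 [ 495. -128.   -0.] bay [-43.4 -48.2]
```

View pics/b3.png

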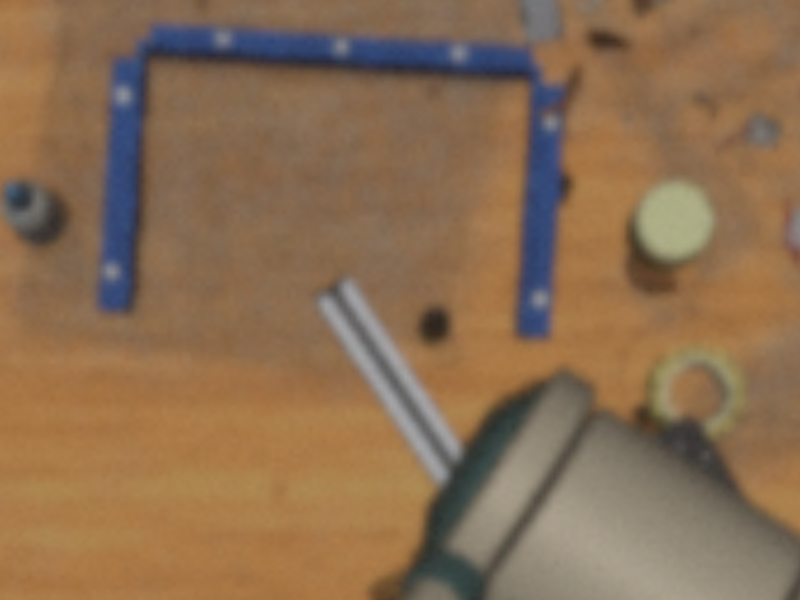

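```bash

python3 -m pendant '[{"tx":0.09,"ty":-0.14,"tz":-3.5,"rx":0,"ry":0,"rz":0.03,"hand":-1},{"tx":0,"ty":0,"tz":-0.9,"rx":0,"ry":0,"rz":0,"hand":-1},{"tx":0,"ty":0,"tz":0,"rx":0,"ry":0,"rz":0,"hand":-1},{"tx":0.5,"ty":0.33,"tz":0,"rx":0,"ry":0,"rz":0,"hand":-1},{"tx":0.5,"ty":0.33,"tz":0,"rx":0,"ry":0,"rz":0,"hand":-1}]'
python3 -m pendant '[{"tx":0.67,"ty":0.44,"tz":0,"rx":0,"ry":0,"rz":0,"hand":-1},{"tx":0.67,"ty":0.44,"tz":0,"rx":0,"ry":0,"rz":0,"hand":-1},{"tx":0.67,"ty":0.44,"tz":0,"rx":0,"ry":0,"rz":0,"hand":-1},{"tx":0.67,"ty":0.44,"tz":0,"rx":0,"ry":0,"rz":0,"hand":-1},{"tx":0.67,"ty":0.44,"tz":0,"rx":0,"ry":0,"rz":0,"hand":-1}]'
python3 -c "from h import *;bar('b4')"
```

```text
t: 6.8
eef_pos: [419.3, -177.3, 9.2]
eef_rot: [[0.838, 0.545, 0.001], [0.545, -0.838, -0.001], [0.0, 0.001, -1.0]]
wrist_force: [-1.3, -0.4, -0.6]
gripper_width: 0.2
gripper_force: 0.4
t: 7.22
eef_pos: [452.9, -154.8, 8.8]
eef_rot: [[0.837, 0.547, 0.0], [0.547, -0.837, -0.0], [0.0, 0.001, -1.0]]
wrist_force: [-1.7, -0.2, 1.4]
gripper_width: 0.7
gripper_force: 0.6
t 7.32 tcp [ 453.8 -154.7    8.7] bay [-82.8 -77.7]
conf 0.74 size [70.2 25. ] world [565.1 -82.4] yaw -0.983 bay [24.1  1. ] a 0.924
bar_left_end 0.51 [593. -64.  11.] bay [50.8 20.7]
```

```bash

python3 -m pendant '[{"tx":0.67,"ty":0.44,"tz":0,"rx":0,"ry":0,"rz":0,"hand":-1},{"tx":0.67,"ty":0.44,"tz":0,"rx":0,"ry":0,"rz":0,"hand":-1},{"tx":0.67,"ty":0.44,"tz":0,"rx":0,"ry":0,"rz":0,"hand":-1},{"tx":0.67,"ty":0.44,"tz":0,"rx":0,"ry":0,"rz":0,"hand":-1},{"tx":0.67,"ty":0.44,"tz":0,"rx":0,"ry":0,"rz":0,"hand":-1}]'
python3 -m pendant '[{"tx":0.67,"ty":0.44,"tz":0,"rx":0,"ry":0,"rz":0,"hand":-1},{"tx":0.67,"ty":0.44,"tz":0,"rx":0,"ry":0,"rz":0,"hand":-1},{"tx":0.67,"ty":0.44,"tz":0,"rx":0,"ry":0,"rz":0,"hand":-1},{"tx":0.67,"ty":0.44,"tz":0,"rx":0,"ry":0,"rz":0,"hand":-1},{"tx":0,"ty":0,"tz":0,"rx":0,"ry":0,"rz":0,"hand":-1}]'
python3 -c "from h import *;bar('b5')"
```

```text
t: 7.83
eef_pos: [486.3, -132.8, 8.4]
eef_rot: [[0.837, 0.547, 0.0], [0.547, -0.837, -0.0], [-0.0, 0.0, -1.0]]
wrist_force: [-0.6, -0.8, 0.3]
gripper_width: 0.4
gripper_force: 0.3
t: 8.25
eef_pos: [514.3, -115.0, 8.6]
eef_rot: [[0.837, 0.547, 0.002], [0.547, -0.837, -0.0], [0.002, 0.001, -1.0]]
wrist_force: [0.2, 0.7, -0.1]
gripper_width: 0.5
gripper_force: 0.0
t 8.35 tcp [ 512.8 -115.4    8.5] bay [-26.2 -35. ]
conf 0.43 size [32.6 20.4] world [641.  -31.9] yaw -0.983 bay [96.9 55.9] a 0.924
bar_left_end 0.45 [656. -25.  12.] bay [110.9  64. ]
```

View pics/b5.png

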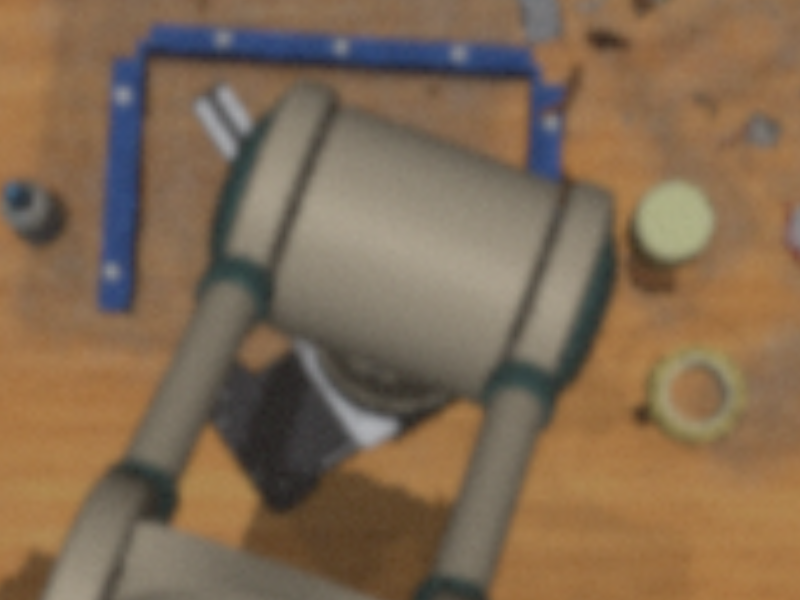

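The bar is sliding in cleanly: its left end is at pixel (220,100), about 14 mm short of the back wall and clear of the post. I'll push it a little further so it touches the back wall and slides left.

```bash

python3 -m pendant '[{"tx":0.5,"ty":0.33,"tz":0,"rx":0,"ry":0,"rz":0,"hand":-1},{"tx":0.5,"ty":0.33,"tz":0,"rx":0,"ry":0,"rz":0,"hand":-1},{"tx":0.4,"ty":0.27,"tz":0,"rx":0,"ry":0,"rz":0,"hand":-1}]'
python3 -m pendant '[{"tx":0.35,"ty":0.23,"tz":0,"rx":0,"ry":0,"rz":0,"hand":-1},{"tx":0.35,"ty":0.23,"tz":0,"rx":0,"ry":0,"rz":0,"hand":-1},{"tx":0,"ty":0,"tz":0,"rx":0,"ry":0,"rz":0,"hand":-1}]'
python3 -c "from h import *;bar('b6')"
```

```text
t: 8.7
eef_pos: [526.7, -106.3, 8.5]
eef_rot: [[0.838, 0.546, 0.0], [0.546, -0.838, -0.0], [0.0, 0.0, -1.0]]
wrist_force: [-0.2, 1.0, 0.3]
gripper_width: 0.5
gripper_force: 0.4
t: 8.95
eef_pos: [532.5, -101.8, 8.4]
eef_rot: [[0.837, 0.548, -0.003], [0.548, -0.837, -0.001], [-0.003, -0.001, -1.0]]
wrist_force: [-3.2, -1.6, 2.1]
gripper_width: 0.6
gripper_force: 2.1
t 9.05 tcp [ 532.5 -101.8    8.4] bay [ -7.3 -20.2]
conf 0.52 size [25.5 25.8] world [659.1 -11.1] yaw 0.785 bay [113.7  77.7] a -0.844
bar_left_end 0.59 [669.  -4.  10.] bay [122.8  85.6]
```

```bash

python3 -m pendant '[{"tx":-1.25,"ty":-0.82,"tz":0,"rx":0,"ry":0,"rz":0,"hand":-1},{"tx":0,"ty":0,"tz":3,"rx":0,"ry":0,"rz":-0.05,"hand":-1},{"tx":0,"ty":0,"tz":3,"rx":0,"ry":0,"rz":-0.117,"hand":-1},{"tx":0,"ty":0,"tz":0,"rx":0,"ry":0,"rz":-0.117,"hand":-1},{"tx":0.28,"ty":0.63,"tz":0,"rx":0,"ry":0,"rz":-0.117,"hand":-1}]'
python3 -m pendant '[{"tx":0.28,"ty":0.63,"tz":0,"rx":0,"ry":0,"rz":-0.117,"hand":-1},{"tx":0.28,"ty":0.63,"tz":0,"rx":0,"ry":0,"rz":-0.117,"hand":-1},{"tx":0.28,"ty":0.63,"tz":0,"rx":0,"ry":0,"rz":-0.117,"hand":-1},{"tx":0.28,"ty":0.63,"tz":0,"rx":0,"ry":0,"rz":-0.117,"hand":-1},{"tx":0.28,"ty":0.63,"tz":0,"rx":0,"ry":0,"rz":-0.117,"hand":-1}]'
python3 -m pendant '[{"tx":0.28,"ty":0.63,"tz":0,"rx":0,"ry":0,"rz":-0.117,"hand":-1},{"tx":0.28,"ty":0.63,"tz":0,"rx":0,"ry":0,"rz":-0.117,"hand":-1},{"tx":0,"ty":0,"tz":-1.5,"rx":0,"ry":0,"rz":-0.117,"hand":-1},{"tx":0,"ty":0,"tz":0,"rx":0,"ry":0,"rz":-0.117,"hand":-1},{"tx":0,"ty":0,"tz":0,"rx":0,"ry":0,"rz":0,"hand":-1}]'
python3 - <<'E'
from h import *
bar('b7')
cv2.imwrite("pics/w7.png",arm.read_camera("wrist"))
E
```

```text
t: 9.57
eef_pos: [525.5, -105.1, 70.7]
eef_rot: [[0.986, 0.169, 0.007], [0.169, -0.986, -0.002], [0.006, 0.003, -1.0]]
wrist_force: [-0.6, -0.1, -0.2]
gripper_width: 0.5
gripper_force: 0.0
t: 9.98
eef_pos: [538.2, -72.1, 68.6]
eef_rot: [[0.915, -0.403, 0.002], [-0.403, -0.915, 0.001], [0.002, -0.002, -1.0]]
wrist_force: [-0.7, -0.3, 0.7]
gripper_width: 0.5
gripper_force: 0.0
t: 10.4
eef_pos: [543.0, -59.4, 52.9]
eef_rot: [[0.638, -0.77, 0.0], [-0.77, -0.638, 0.001], [-0.0, -0.001, -1.0]]
wrist_force: [0.3, 0.1, 1.2]
gripper_width: 0.5
gripper_force: 0.0
t 10.5 tcp [543.6 -59.8  53.6] bay [ 1.3 22.3]
conf 0.26 size [228.  148.7] world [610.5 -87. ] yaw -0.074 bay [69.7 -0.9] a 0.015
```

View pics/w7.png

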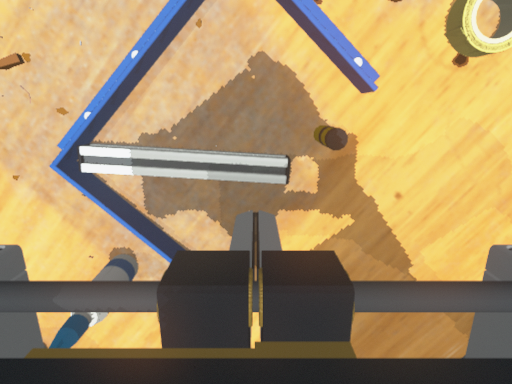

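Wrist view: the bar spans (80,158) to (288,170), with its left end in the back-left corner and its right end clear of the post (330,138). The finger is beside it near the right end. Next I'll lower and swing that end round.

```bash

python3 -m pendant '[{"tx":0,"ty":0,"tz":-3.5,"rx":0,"ry":0,"rz":0,"hand":-1},{"tx":0,"ty":0,"tz":-0.9,"rx":0,"ry":0,"rz":0,"hand":-1},{"tx":0,"ty":0,"tz":0,"rx":0,"ry":0,"rz":0,"hand":-1},{"tx":0.27,"ty":-0.45,"tz":0,"rx":0,"ry":0,"rz":0,"hand":-1},{"tx":0.27,"ty":-0.45,"tz":0,"rx":0,"ry":0,"rz":0,"hand":-1}]'
python3 -m pendant '[{"tx":0.34,"ty":-0.51,"tz":0,"rx":0,"ry":0,"rz":0.03,"hand":-1},{"tx":0.34,"ty":-0.51,"tz":0,"rx":0,"ry":0,"rz":0.03,"hand":-1},{"tx":0.34,"ty":-0.51,"tz":0,"rx":0,"ry":0,"rz":0.03,"hand":-1},{"tx":0.34,"ty":-0.51,"tz":0,"rx":0,"ry":0,"rz":0.03,"hand":-1}]'
python3 -m pendant '[{"tx":0.48,"ty":-0.48,"tz":0,"rx":0,"ry":0,"rz":0.05,"hand":-1},{"tx":0.48,"ty":-0.48,"tz":0,"rx":0,"ry":0,"rz":0.05,"hand":-1},{"tx":0,"ty":0,"tz":0,"rx":0,"ry":0,"rz":0,"hand":-1}]'
python3 - <<'E'
from h import *
bar('b8')
cv2.imwrite("pics/w8.png",arm.read_camera("wrist"))
E
```

```text
t: 11.07
eef_pos: [549.5, -68.9, 10.3]
eef_rot: [[0.641, -0.768, 0.001], [-0.768, -0.641, -0.0], [0.001, -0.001, -1.0]]
wrist_force: [-0.3, -0.3, 0.7]
gripper_width: 0.3
gripper_force: 0.1
t: 11.4
eef_pos: [563.5, -89.9, 10.8]
eef_rot: [[0.729, -0.685, 0.002], [-0.685, -0.729, -0.001], [0.002, -0.001, -1.0]]
wrist_force: [-0.5, 0.2, -0.3]
gripper_width: 0.2
gripper_force: 0.2
t: 11.65
eef_pos: [574.2, -100.3, 10.9]
eef_rot: [[0.793, -0.61, 0.004], [-0.61, -0.793, -0.002], [0.004, -0.001, -1.0]]
wrist_force: [0.0, -0.2, 0.2]
gripper_width: 0.2
gripper_force: 0.0
t 11.75 tcp [572.7 -99.2  10.4] bay [ 32.7 -15.3]
conf 0.34 size [246.7 110.4] world [612.1 -88. ] yaw -0.247 bay [71.4 -1.8] a 0.188
bar_left_end 0.61 [592.  63.   0.] bay [ 42.1 147.8]
```

View pics/w8.png

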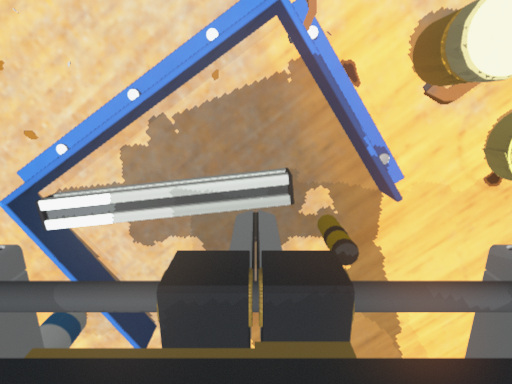

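Wrist view: the bar is now past the post (340,245), with its right end (290,185) leading towards the back wall and its left end (45,210) in the corner. The swing can continue.

```bash

python3 -m pendant '[{"tx":0.48,"ty":-0.48,"tz":-0.1,"rx":0,"ry":0,"rz":0.065,"hand":-1},{"tx":0.48,"ty":-0.48,"tz":-0.1,"rx":0,"ry":0,"rz":0.065,"hand":-1},{"tx":0.56,"ty":-0.37,"tz":0,"rx":0,"ry":0,"rz":0.065,"hand":-1},{"tx":0.56,"ty":-0.37,"tz":0,"rx":0,"ry":0,"rz":0.065,"hand":-1}]'
python3 -m pendant '[{"tx":0.56,"ty":-0.37,"tz":0,"rx":0,"ry":0,"rz":0.065,"hand":-1},{"tx":0.56,"ty":-0.37,"tz":0,"rx":0,"ry":0,"rz":0.065,"hand":-1},{"tx":0.63,"ty":-0.28,"tz":0,"rx":0,"ry":0,"rz":0.065,"hand":-1},{"tx":0.4,"ty":-0.15,"tz":0,"rx":0,"ry":0,"rz":0.065,"hand":-1},{"tx":0,"ty":0,"tz":0,"rx":0,"ry":0,"rz":0.065,"hand":-1}]'
python3 - <<'E'
from h import *
bar('b9')
cv2.imwrite("pics/w9.png",arm.read_camera("wrist"))
E
```

```text
t: 12.23
eef_pos: [592.1, -115.2, 7.5]
eef_rot: [[0.924, -0.383, -0.001], [-0.383, -0.924, 0.0], [-0.001, 0.0, -1.0]]
wrist_force: [0.4, 0.3, 0.5]
gripper_width: 0.4
gripper_force: 0.3
t: 12.65
eef_pos: [614.8, -127.5, 7.6]
eef_rot: [[0.998, -0.068, 0.001], [-0.068, -0.998, -0.0], [0.001, 0.0, -1.0]]
wrist_force: [-0.3, 0.6, -1.0]
gripper_width: 0.3
gripper_force: 0.0
t 12.75 tcp [ 614.  -127.1    7.5] bay [ 75.6 -40.7]
conf 0.52 size [24.  23.5] world [649.5  -6.2] yaw 1.571 bay [103.8  82. ] a -1.63
bar_left_end 0.57 [651.   4.  11.] bay [105.   92.9]
```

View pics/w9.png

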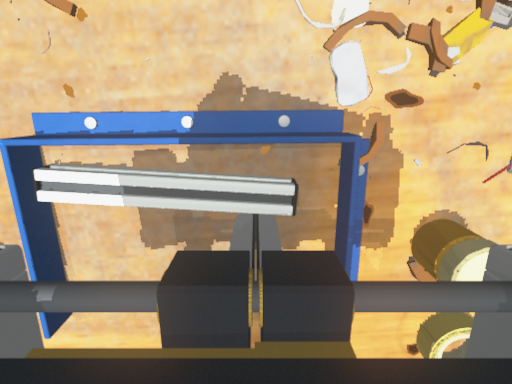

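Wrist view: the bar is entirely inside and almost parallel, ~(35,185) to (295,195), with a gap to the back wall (row 140). I'll back off, open the fingers and seat it with both fingertips.

```bash

python3 -m pendant '[{"tx":-1.2,"ty":0.1,"tz":0,"rx":0,"ry":0,"rz":0.01,"hand":-1},{"tx":-0.4,"ty":0,"tz":0,"rx":0,"ry":0,"rz":0,"hand":-1},{"tx":0.07,"ty":1.1,"tz":0,"rx":0,"ry":0,"rz":0,"hand":1},{"tx":0.07,"ty":1.1,"tz":0,"rx":0,"ry":0,"rz":0,"hand":1},{"tx":0.07,"ty":1.1,"tz":0,"rx":0,"ry":0,"rz":0,"hand":1}]'
python3 -m pendant '[{"tx":0.07,"ty":1.1,"tz":0,"rx":0,"ry":0,"rz":0,"hand":1},{"tx":0.07,"ty":1.0,"tz":0,"rx":0,"ry":0,"rz":0,"hand":1},{"tx":0,"ty":0,"tz":0,"rx":0,"ry":0,"rz":0,"hand":1},{"tx":0,"ty":0,"tz":0,"rx":0,"ry":0,"rz":0,"hand":1},{"tx":0,"ty":0,"tz":0,"rx":0,"ry":0,"rz":0,"hand":1}]'
python3 -m pendant '[{"tx":0,"ty":0,"tz":0,"rx":0,"ry":0,"rz":0,"hand":1},{"tx":0,"ty":0,"tz":0,"rx":0,"ry":0,"rz":0,"hand":1},{"tx":0,"ty":0,"tz":0,"rx":0,"ry":0,"rz":0,"hand":1},{"tx":0.6,"ty":-0.04,"tz":0,"rx":0,"ry":0,"rz":0,"hand":1},{"tx":0.6,"ty":-0.04,"tz":0,"rx":0,"ry":0,"rz":0,"hand":1}]'
```

```text
t: 13.32
eef_pos: [600.7, -92.1, 7.7]
eef_rot: [[0.998, -0.062, 0.001], [-0.062, -0.998, 0.0], [0.001, -0.0, -1.0]]
wrist_force: [0.0, 0.5, 0.2]
gripper_width: 17.1
gripper_force: 0.0
t: 13.73
eef_pos: [601.8, -72.1, 7.5]
eef_rot: [[0.998, -0.06, 0.0], [-0.06, -0.998, -0.0], [0.0, 0.0, -1.0]]
wrist_force: [-0.6, -0.3, 0.4]
gripper_width: 50.6
gripper_force: 0.0
t: 14.15
eef_pos: [614.0, -73.4, 7.6]
eef_rot: [[0.998, -0.061, 0.0], [-0.061, -0.998, -0.0], [0.0, 0.0, -1.0]]
wrist_force: [-0.1, 0.4, -0.7]
gripper_width: 84.1
gripper_force: 0.0
```

```bash

python3 -m pendant '[{"tx":0.6,"ty":-0.04,"tz":0,"rx":0,"ry":0,"rz":0,"hand":1},{"tx":0.6,"ty":-0.04,"tz":0,"rx":0,"ry":0,"rz":0,"hand":1},{"tx":0.6,"ty":-0.04,"tz":0,"rx":0,"ry":0,"rz":0,"hand":1},{"tx":0.5,"ty":-0.03,"tz":0,"rx":0,"ry":0,"rz":0,"hand":1},{"tx":0.2,"ty":-0.01,"tz":0,"rx":0,"ry":0,"rz":0,"hand":1}]'
python3 -m pendant '[{"tx":0.2,"ty":-0.01,"tz":0,"rx":0,"ry":0,"rz":0,"hand":1},{"tx":0.2,"ty":-0.01,"tz":0,"rx":0,"ry":0,"rz":0,"hand":1},{"tx":0,"ty":0,"tz":0,"rx":0,"ry":0,"rz":0,"hand":1}]'
python3 - <<'E'
from h import *
bar('b10')
cv2.imwrite("pics/w10.png",arm.read_camera("wrist"))
E
```

```text
t: 14.57
eef_pos: [639.6, -74.8, 7.3]
eef_rot: [[0.998, -0.061, 0.0], [-0.061, -0.998, -0.0], [0.0, 0.0, -1.0]]
wrist_force: [-1.0, -0.4, 0.7]
gripper_width: 93.8
gripper_force: 0.6
t: 14.82
eef_pos: [642.8, -74.8, 7.4]
eef_rot: [[0.998, -0.061, 0.0], [-0.061, -0.998, 0.0], [0.0, -0.0, -1.0]]
wrist_force: [-0.4, -0.7, -0.5]
gripper_width: 93.7
gripper_force: 0.2
t 14.92 tcp [642.8 -74.8   7.5] bay [101.2  13.2]
```

View pics/w10.png

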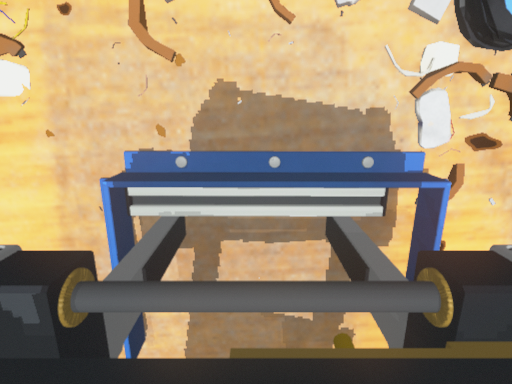

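Wrist view: the bar (130–385, rows 185–215) lies flat along the back wall with both fingertips behind it, though no contact force shows yet. I'll nudge it until it's felt.

```bash

python3 -m pendant '[{"tx":0.1,"ty":-0.006,"tz":0,"rx":0,"ry":0,"rz":0,"hand":1},{"tx":0,"ty":0,"tz":0,"rx":0,"ry":0,"rz":0,"hand":1}]'
python3 -m pendant '[{"tx":0.1,"ty":-0.006,"tz":0,"rx":0,"ry":0,"rz":0,"hand":1},{"tx":0,"ty":0,"tz":0,"rx":0,"ry":0,"rz":0,"hand":1}]'
```

```text
t: 15.23
eef_pos: [642.8, -74.9, 7.5]
eef_rot: [[0.998, -0.061, -0.002], [-0.061, -0.998, 0.0], [-0.002, 0.0, -1.0]]
wrist_force: [-2.0, 0.7, 1.6]
gripper_width: 94.0
gripper_force: 1.1
t: 15.4
eef_pos: [642.8, -74.9, 7.4]
eef_rot: [[0.998, -0.061, -0.004], [-0.061, -0.998, 0.0], [-0.004, -0.0, -1.0]]
wrist_force: [-5.3, 0.6, 3.8]
gripper_width: 93.8
gripper_force: 2.6
```

```bash

python3 -m pendant '[{"tx":-0.6,"ty":0.035,"tz":0,"rx":0,"ry":0,"rz":0,"hand":1},{"tx":-1,"ty":0.06,"tz":0,"rx":0,"ry":0,"rz":0,"hand":1},{"tx":-1,"ty":0.06,"tz":0,"rx":0,"ry":0,"rz":0,"hand":1},{"tx":0,"ty":0,"tz":3,"rx":0,"ry":0,"rz":0,"hand":1},{"tx":0,"ty":0,"tz":4,"rx":0,"ry":0,"rz":0,"hand":1}]'
python3 -m pendant '[{"tx":-2,"ty":0,"tz":3.5,"rx":0,"ry":0,"rz":0,"hand":1},{"tx":-3.5,"ty":0,"tz":2,"rx":0,"ry":0,"rz":0,"hand":1},{"tx":-4,"ty":0,"tz":0,"rx":0,"ry":0,"rz":0,"hand":1},{"tx":-4,"ty":0,"tz":0,"rx":0,"ry":0,"rz":0,"hand":1},{"tx":-4,"ty":0,"tz":0,"rx":0,"ry":0,"rz":0,"hand":1}]'
python3 -m pendant '[{"tx":-4,"ty":0,"tz":0,"rx":0,"ry":0,"rz":0,"hand":1},{"tx":-4,"ty":0,"tz":0,"rx":0,"ry":0,"rz":0,"hand":1},{"tx":0,"ty":0,"tz":0,"rx":0,"ry":0,"rz":0,"hand":1},{"tx":0,"ty":0,"tz":0,"rx":0,"ry":0,"rz":0,"hand":1},{"tx":0,"ty":0,"tz":0,"rx":0,"ry":0,"rz":0,"hand":1}]'
python3 -c "
from h import *
bar('b11')
im=cv2.imread('pics/b11.png');cv2.imwrite('pics/b11c.png',cv2.resize(im[0:340,0:760],(760,340)))"
```

```text
t: 15.82
eef_pos: [614.2, -72.5, 74.4]
eef_rot: [[0.998, -0.061, -0.009], [-0.061, -0.998, 0.002], [-0.009, -0.002, -1.0]]
wrist_force: [1.8, -0.5, 0.6]
gripper_width: 94.3
gripper_force: 0.0
t: 16.23
eef_pos: [441.6, -73.2, 132.8]
eef_rot: [[0.998, -0.06, 0.002], [-0.06, -0.998, -0.001], [0.002, 0.001, -1.0]]
wrist_force: [0.3, -0.4, 0.6]
gripper_width: 94.5
gripper_force: 0.0
t: 16.65
eef_pos: [364.6, -73.8, 133.1]
eef_rot: [[0.998, -0.061, 0.003], [-0.061, -0.998, -0.001], [0.003, 0.001, -1.0]]
wrist_force: [0.1, -0.6, 0.0]
gripper_width: 94.0
gripper_force: 0.0
t 16.75 tcp [365.4 -73.9 132.9] bay [-175.8   -2.3]
conf 0.89 size [161.1  26.1] world [658.8 -77.3] yaw -0.061 bay [117.3  11.7] a 0.002
bar_left_end 0.88 [664.   4.   8.] bay [117.9  92.8]
bar_right_end 0.65 [ 656. -156.   14.] bay [119.2 -66.7]
```

View pics/b11.png

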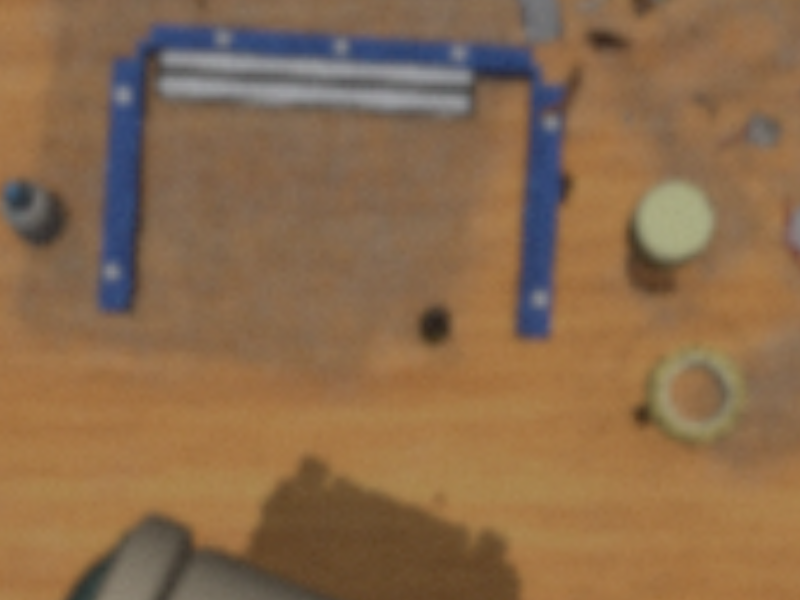

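Top view: the bar (160,60)–(470,105) lies flat against the back wall, well inside both side walls. The bottle, jar and tape are where they were.

```bash
python3 -c "from cell import arm;print(arm.finish_job())"
```

```text
the job is handed in; nothing more can be done
None
```

The bar lies flat along and up against the bay's back wall, moved only by gentle fingertip pushes (no more than about 7 N read at the wrist); the bottle, jar and tape are where they stood, and the job was handed in at about 17 s.

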